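# Refit a slide unit's cover plate under its hinged flap and hold it down

## Task

Refit the loose cover plate on the slide unit: carry it by its bar handle, tuck its plain edge (the one away from the two screw slots) under the hinged flap at the end block without lifting the flap, and slide it along the rails until it is fully home against the end block, centred and square. Finish while holding: stay on the handle and keep the cover pressed flat on the rails with a firm push (about 15 N, or one and a half kilos), as if a mate were about to drive the screws; do not let go. Leave the other things on the bench where they are.

Things in the scene. Friction and masses are not known exactly. Their poses are not given: they have to be found in the camera images.
- cover: Loose bare aluminium plate, 210 (its x) x 150 (y) x 4 mm, 0.32 to 0.5 kg, black bar handle on top. Origin: centre of the underside; z up. Its +x edge is the plain edge to tuck; two dark screw slots lie near the -x edge. It starts flat on the bench, handle up, +x within 0.9 rad of the slide unit's x.
- cover_grip (a point): Centre of the cover's handle bar, at x = -20, y = 0, z = 32 mm in the cover's frame. The bar runs along the cover's y: 90 mm long, 12 mm wide (x), 12 mm high; 22 mm free space between it and the plate's top; a 12 mm square post at each end (66 mm clear between them). Axes as the cover's.
- cover_edge (a point): Middle of the cover's plain edge, on its underside (x = +105 mm, y = 0, z = 0 in the cover's frame).
- slide_unit: Grey-green slide unit fixed to the bench: open channel bed 210 x 180 mm with a lead screw inside, end block (52 mm high, 55 long, 180 wide) at its +x end, dark motor behind that; a small drive lug sticks out 11 mm from its -y side. Origin: centre of the 210 mm bed, on the bench; x points along the bed to the end block, z up. Stop = the end block's flat face, x = +105 mm.
- rails: The two steel rails and front sill of the slide unit, on which the cover lies: flat tops 45 mm above the bench, x = -105 to +105 mm, outer edges at y = +-78 mm. Beside them, from the stop to x = +33 mm, kerbs 8 mm high leave an opening 160 mm wide for the cover, splayed out as a lead-in to x = +18 mm. Origin and axes as the slide unit's.
- home (a point): Middle of the rails' top plane (45 mm above the slide unit's origin), axes as the slide unit's: when the cover is fully home its origin and axes coincide with this point.
- flap_edge (a point): Middle of the front of the flap's flat part, on its underside: 68 mm before the stop, 8 mm above the rails while the flap is down. From here the edge is flared up as a lead-in for another 11 mm towards -x, rising about 7 mm. Axes as the slide unit's while the flap is down.
- flap (a joint): Angle of the flap, rad: 0 = down on its kerbs, grows as it lifts. Plain 3 mm steel sheet, 176 mm wide, reaching 79 mm from the end block out over the rails, hinged at the top of the end block's face. About 0.3 kg: only its weight keeps it down, 2 N at its edge lifts it. The gap under it is 8 mm high, for the 4 mm cover.
- bracket: Bystander: black cast bracket, two arms with round bosses joined by a web, about 200 x 40 x 110 mm, standing on the bench. Origin: centre of the underside.
- caliper: Bystander: steel caliper, 220 mm long, lying flat. Origin: its middle, on the bench.
- bore_gauge: Bystander: bore gauge with a round dial 58 mm across, 320 mm long, lying flat. Origin: its middle, on the bench.
- screw_tin: Bystander: small round steel tin, 72 mm across, 32 mm high. Origin: centre of the underside.

How it is judged:
By the outcome, as a careful person would: the job done as asked, in the order asked, and still so for the second after the job is handed in, while the arm keeps its last pose, push and grip.
It also fails if it takes over 48 s, if anything falls off the work surface, if the arm or the gripper's body presses on something with over 40 N, if the wrist force passes 120 N, or if a joint passes its speed limit or range.

## Robot

A 7-joint arm with a two-finger parallel gripper is mounted at the origin on the work surface. World frame = base frame: x ahead of the robot, y to its left, z up, the work surface at z = 0. Lengths are in m, angles in rad, forces in N, time in s.
With the tool pointing down it reaches from about 0.425 to 0.825 m from the base axis. Payload 3.6 kg.
Tool frame: the origin (TCP) lies midway between the tips of the shut fingers; the grasp point (between the pads) lies 19 mm behind it (manip.pinch_z is the distance from the TCP to the grasp point, in m); z points along the fingers, x is the direction in which the jaws open and shut, and the axes are right-handed (so a half turn about z gives the same grasp; the last joint's range is limited). The gripper opens to 93 mm and grips with 3 to 60 N. Pads are 15 mm wide; open, the fingers measure 128 mm over their backs; the gripper's body (75 mm by 188 mm) begins 65 mm behind the grasp point.
Start: joints at [1.258, 0.615, -0.013, 1.423, 0.008, 1.103, -0.04], TCP at [0.184, -0.623, 0.219] pointing down, gripper open.
Joint ranges: [-3.12, 3.12], [-0.3, 2.06], [-1.34, 1.32], [0.26, 2.42], [-1.36, 4.5], [0.01, 1.98], [-2.84, 2.84]. Speed limits (rad/s): [2.79, 2.79, 3.14, 3.14, 3.14, 3.14, 3.14].

## Interface

Orientations are given as [roll, pitch, yaw] about the fixed x, y, z axes, in that order (R = Rz(yaw) Ry(pitch) Rx(roll)).
In Python, from bench import manip gives the robot as it stands. The module is installed in compiled form; this text tells all that it offers.
- The arm moves only by the shell command python3 -m inch 'ROWS' [FORCE]. ROWS is JSON, a list of rows, each a list of 3 entries, a list of its own where there are three numbers: the shift along the world's x, y, z in cm, then the turn, a rotation vector about the world's x, y, z in rad, then the closure, from 0 (fully open) to 1 (shut). A call has 1 to 20 rows; each row is the pose to reach, as a shift and turn from the pose measured when the call began; what a row does not reach only later rows make up. A row lasts 1/12 s, in which the tool goes at most 41.7 mm and 7.16 degrees, less where a joint would pass 70% of its speed; a pose out of reach is approached as far as the arm can. A call with a gripper value outside its range is refused whole. The fingers move at their own pace and stop on an object; FORCE is the grip in N (left out, the last holds). Time passes only in rows, so rows that repeat a pose let the fingers close. It gives the time, the measured TCP pose, the force and the opening at its end, in the units of the state.
- manip.read_state(): the state, without advancing time (a new reading comes with each control period).
- manip.grab_frame(name): name is "side" or "top"; returns a dict with "frame" (384x512x3 uint8, red, green, blue), "depth" (384x512 float32, m along the optical axis (not along the pixel's ray), 0 where there is no reading), "fovy" (degrees; the focal length in pixels is half the picture's height over the tangent of half this angle, whatever the lens; pixels are square), "cx", "cy" (the principal point, pixels), "rvec" (rotation vector, rad) and "tvec" (3), from world to camera coordinates, as OpenCV has them. Camera axes: x right, y down, z forward; pixel columns grow to the right and rows downward; lengths in m; the calibration is good to about 2 mm. A picture is of the moment at which its call begins.
- manip.close_job(): hands the job in, once; it reports no verdict.
Trained networks look in the newest picture that a camera, given by its name, has taken for a name from the list of things; names that differ only in an ending like _2 or _b are one class to them, and where a whole thing is asked for, a point or a joint stands for the part that bears it (a point fixed in the world has none). Each returns a list of dicts, best first, with "conf" (0 to 1); they miss things now and then, are a little off and sometimes report something else, mostly with a low value. They report only what shows in the picture. A call takes as long as a camera call.
- manip.search_frame(camera, target): "at" ([x, y, z] in m, in the coordinates of the camera as it stood for that picture, good to about 4 mm: the middle of the surface that is visible of it).
- manip.spot_point(camera, target): "at" ([x, y, z] in m, in the coordinates of the camera as it stood for that picture, good to about 4 mm: a listed point, or the origin of a listed thing).
The state is a dict: "time_s": time; "joint_pos": joint angles; "qvel": joint speeds; "joint_efforts": joint torques, N m; "ee_pos": TCP position; "eef_rot": TCP orientation; "force": force on the tool from outside, world axes, zero at the start; "wrist_torque": the same for the moment, N m; "grip_width": finger opening in m.
Only numpy, scipy, OpenCV 4.12 (cv2) and the standard library are available. Lean on these libraries where they do the work, as an engineer would, in place of code of your own. Each camera call takes 0.05 s, during which the arm holds its last target. There are 200 camera calls.

## Working session

There is one attempt and no reset: what is moved stays moved. The work goes in short steps, Python scripts to look and compute and a shell command to move; the robot and the scene stay as the last step left them, time stands still between calls to the robot, and variables do not carry over. Pictures are saved under pics/ and viewed, about 8 in all and at most 12, crops included, and the job is handed in when it is done.

```bash
mkdir -p pics
cat > h.py <<'E'
import numpy as np, cv2
from bench import manip
def cam(n,save=None):
    g=manip.grab_frame(n)
    if save: cv2.imwrite('pics/'+save,g['frame'][...,::-1])
    R=cv2.Rodrigues(np.array(g['rvec'],float))[0]; t=np.array(g['tvec'],float).ravel()
    h=g['frame'].shape[0]; f=h/2/np.tan(np.radians(g['fovy'])/2)
    return g,R,t,f
def w(R,t,p): return R.T@(np.array(p)-t)
def cloud(c):
    g,R,t,f=c; d=g['depth']; v,u=np.indices(d.shape)
    P=np.stack([(u-g['cx'])/f*d,(v-g['cy'])/f*d,d],-1)
    W=(P-t)@R; W[d<=0]=np.nan
    return W
def px(c,p):
    g,R,t,f=c; q=R@np.array(p)+t; return q[:2]/q[2]*f+[g['cx'],g['cy']]
E
python3 - <<'E'
from h import *
np.set_printoptions(precision=4,suppress=True)
s=manip.read_state(); print(s['time_s'],s['ee_pos'],s['eef_rot'],s['force'],s['grip_width'],manip.pinch_z)
for n in('top','side'):
    c=cam(n,n+'0.png'); g,R,t,f=c
    print(n,'campos',-R.T@t,'dir',R[2],f)
    for k in('cover','cover_grip','cover_edge','slide_unit','rails','home','flap_edge','bracket','caliper','bore_gauge','screw_tin'):
        print(k,[(np.round(w(R,t,o['at']),3),round(o['conf'],2)) for o in manip.spot_point(n,k)[:2]])
E
```

```text
0.0 [ 0.1837 -0.6227  0.2175] [ 3.1416  0.0025 -1.2839] [0.4045 0.2517 0.1809] 0.0927982526286456 0.0188
top campos [ 0.3104 -0.0328  1.3756] dir [ 0.2104 -0.0164 -0.9775] 480.2855252413215
cover [(array([ 0.505, -0.25 , -0.002]), 0.55)]
cover_grip []
cover_edge [(array([ 0.467, -0.153, -0.002]), 0.72), (array([0.757, 0.268, 0.011]), 0.46)]
slide_unit [(array([0.524, 0.132, 0.006]), 0.96)]
rails []
home []
flap_edge [(array([0.529, 0.175, 0.052]), 0.9)]
bracket [(array([ 0.69 , -0.388, -0.001]), 0.7)]
caliper []
bore_gauge [(array([0.758, 0.269, 0.006]), 0.67)]
screw_tin [(array([0.754, 0.024, 0.002]), 0.63), (array([ 0.689, -0.387, -0.002]), 0.47)]
side campos [ 0.5648 -0.9125  0.8264] dir [ 0.0418  0.759  -0.6498] 434.47751556713087
cover [(array([ 0.51 , -0.243, -0.   ]), 0.98), (array([0.526, 0.138, 0.   ]), 0.52)]
cover_grip [(array([ 0.512, -0.268,  0.031]), 0.74)]
cover_edge [(array([ 0.466, -0.153, -0.003]), 0.58)]
slide_unit [(array([0.524, 0.139, 0.001]), 0.92)]
rails [(array([ 0.525,  0.137, -0.005]), 0.94)]
home []
flap_edge [(array([0.535, 0.17 , 0.056]), 0.67), (array([ 0.522,  0.138, -0.003]), 0.36)]
bracket [(array([ 0.696, -0.388, -0.004]), 0.71)]
caliper [(array([ 0.766, -0.154, -0.001]), 0.74)]
bore_gauge [(array([0.757, 0.274, 0.002]), 0.65)]
screw_tin [(array([ 0.757,  0.024, -0.002]), 0.87)]
```

View pics/top0.png

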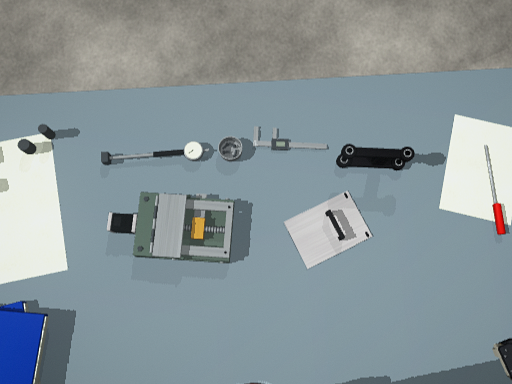

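View pics/side0.png

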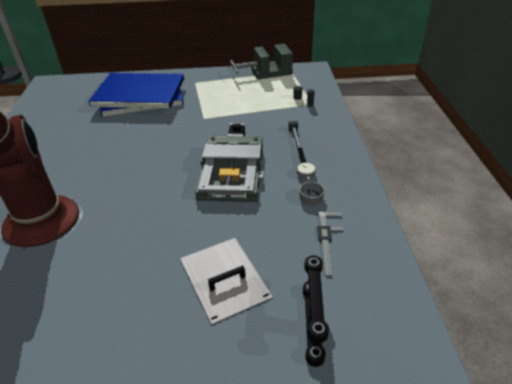

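```bash
cat >> h.py <<'E'
def ortho(c,x0,x1,y0,y1,z,s=2000/1000):
    # image: right = +y world, down = +x world ; s px per mm
    k=s*1000
    src=np.float32([px(c,(x,y,z)) for x,y in((x0,y0),(x0,y1),(x1,y1),(x1,y0))])
    W,H=int((y1-y0)*k),int((x1-x0)*k)
    M=cv2.getPerspectiveTransform(src,np.float32([[0,0],[W,0],[W,H],[0,H]]))
    return cv2.warpPerspective(c[0]['frame'],M,(W,H),flags=cv2.INTER_CUBIC)
E
python3 - <<'E'
from h import *
np.set_printoptions(precision=4,suppress=True)
rows=[]
for n in('top','side'):
    c=cam(n); P=cloud(c); F=c[0]['frame'].astype(float)
    a=ortho(c,.39,.64,-.38,-.12,.004,1.5); b=ortho(c,.39,.65,0.0,.26,.045,1.5)
    H=min(a.shape[0],b.shape[0]); rows.append(np.hstack([a[:H],b[:H]]))
    X,Y,Z=P[...,0],P[...,1],P[...,2]
    m=(X>.38)&(X<.65)&(Y>-.38)&(Y<-.1)
    br=m&(F.min(-1)>140)
    print(n,'bench z',np.nanmedian(Z[m&(F.mean(-1)<130)]),'plate z',np.nanmedian(Z[br]),br.sum())
    # plate via ray-plane z=.004
    mm=cv2.morphologyEx(br.astype(np.uint8),cv2.MORPH_CLOSE,np.ones((3,3)))
    nn,l,st,_=cv2.connectedComponentsWithStats(mm); i=1+st[1:,4].argmax()
    g,R,t,f=c; v,u=np.nonzero(l==i)
    d=np.stack([(u-g['cx'])/f,(v-g['cy'])/f,np.ones(len(u))],-1)@R; o=-R.T@t
    q=o+d*((.004-o[2])/d[:,2])[:,None]
    print(cv2.minAreaRect((q[:,:2]*1000).astype(np.float32)))
    # handle top
    hm=m&(Z>.028)&(Z<.048); hp=P[hm]; print('handle',hp.shape,np.nanmedian(hp,0),np.nanpercentile(hp[:,2],[5,50,95]), cv2.minAreaRect((hp[:,:2]*1000).astype(np.float32)))
    m2=(X>.38)&(X<.68)&(Y>-.02)&(Y<.35)
    for lo,hi in((.040,.0485),(.0495,.0535),(.054,.066)):
        q=P[m2&(Z>lo)&(Z<hi)]; print(lo,len(q),np.median(q,0),cv2.minAreaRect((q[:,:2]*1000).astype(np.float32)))
cv2.imwrite('pics/orth.png',cv2.resize(np.vstack(rows),None,fx=.75,fy=.75)[...,::-1] if 0 else np.vstack(rows)[...,::-1]); print(np.vstack(rows).shape)
E
```

```text
top bench z 0.024798043956994906 plate z 0.004280114479574737 3382
((504.3865966796875, -244.64584350585938), (152.53196716308594, 211.69374084472656), 22.648584365844727)
handle (153, 3) [ 0.5083 -0.2637  0.0377] [0.032  0.0377 0.0434] ((509.5611572265625, -263.5557556152344), (89.28817749023438, 13.14640998840332), 22.881227493286133)
0.04 1234 [0.5234 0.0993 0.0452] ((530.4762573242188, 189.11524963378906), (320.4194641113281, 180.23077392578125), 82.12134552001953)
0.0495 1004 [0.539  0.2632 0.0517] ((531.033935546875, 191.30429077148438), (323.86199951171875, 179.5509490966797), 82.37786865234375)
0.054 1998 [0.5355 0.2125 0.0571] ((540.6604614257812, 252.60357666015625), (197.04249572753906, 177.9748077392578), 82.1647720336914)
side bench z -0.0007347370017217314 plate z 0.0028975294966824003 3584
((506.21331787109375, -245.83721923828125), (150.85775756835938, 210.8538055419922), 22.834253311157227)
handle (246, 3) [ 0.5133 -0.267   0.0361] [0.0292 0.0361 0.0388] ((513.6397705078125, -265.4627685546875), (89.13276672363281, 15.106515884399414), 23.244693756103516)
0.04 854 [0.5255 0.0859 0.044 ] ((534.5809326171875, 189.0184326171875), (326.4449157714844, 182.89102172851562), 82.72734832763672)
0.0495 480 [0.5474 0.2673 0.0515] ((543.4227294921875, 251.2631072998047), (191.82003784179688, 177.579345703125), 82.43958282470703)
0.054 739 [0.542  0.2086 0.056 ] ((543.0986328125, 252.60728454589844), (194.0823211669922, 175.89849853515625), 82.566162109375)
(750, 780, 3)
```

View pics/orth.png

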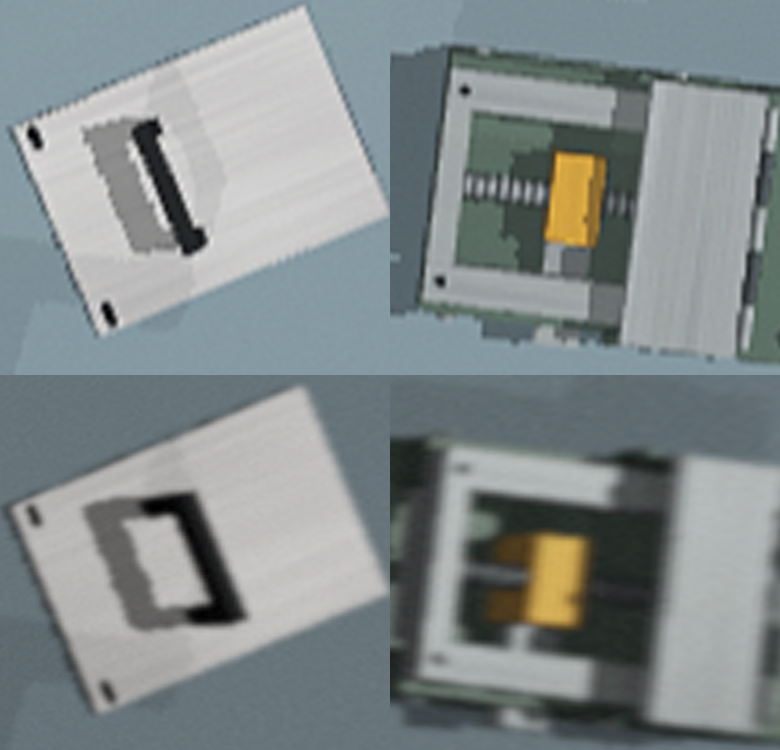

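Top view: the unit's end block is at the left (+y, px ~145,225) and the flap at ~170,225. The cover is at px ~328,230 with its plain edge facing the unit. In the orthophotos, the cover yaw is about 112.8° and the unit yaw about 82.4°, and the cameras agree to 2–4 mm. Next I'll move above the handle.

```bash
python3 -m inch '[[[8,9,-1],[0,0,0.03],0],[[16,18,-3],[0,0,0.06],0],[[24,27,-5],[0,0,0.09],0],[[32.9,35.9,-8],[0,0,0.111],0],[[32.9,35.9,-9],[0,0,0.111],0],[[32.9,35.9,-9],[0,0,0.111],0],[[32.9,35.9,-9],[0,0,0.111],0],[[32.9,35.9,-9],[0,0,0.111],0],[[32.9,35.9,-9],[0,0,0.111],0],[[32.9,35.9,-9],[0,0,0.111],0],[[32.9,35.9,-9],[0,0,0.111],0],[[32.9,35.9,-9],[0,0,0.111],0],[[32.9,35.9,-9],[0,0,0.111],0],[[32.9,35.9,-9],[0,0,0.111],0],[[32.9,35.9,-9],[0,0,0.111],0],[[32.9,35.9,-9],[0,0,0.111],0]]' 60
python3 - <<'E'
from h import *
c=cam('side'); a=ortho(c,.36,.66,-.40,-.10,.032,1.7)
b=c[0]['frame'][180:340,150:310]; b=cv2.resize(b,(510,510),interpolation=cv2.INTER_CUBIC)
cv2.imwrite('pics/pre.png',b[...,::-1])
for p in ([.513,-.264,.032],[.513,-.264,.128]): print(px(c,p), (px(c,p)-[150,180])*510/160)
E
```

```text
time_s: 2.63
ee_pos: [0.5118, -0.2664, 0.1289]
eef_rot: [3.141, -0.001, -1.176]
force: [0.4, -0.7, -0.1]
grip_width: 0.093
[225.95568504 274.40273876] [242.10874605 300.90872979]
[222.69467473 246.16656904] [231.7142757  210.90593882]
```

View pics/pre.png

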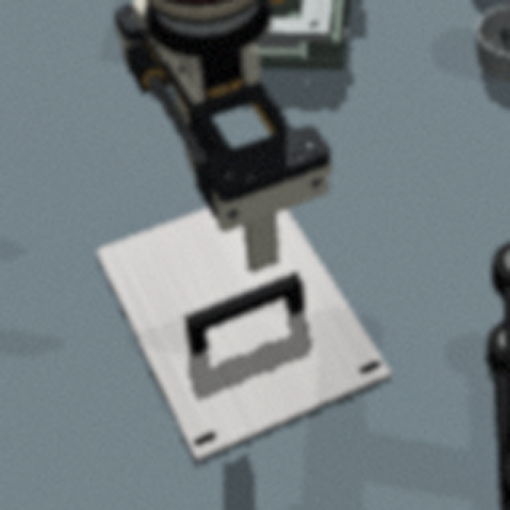

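Run:
```python
from h import *
c=cam('side')
for r in (.046,.055,.064):
  p=np.array([.5118,-.2664,.1289])-r*np.array([-.387,.922,0]); print((px(c,p)-[150,180])*510/160)
c=cam('top'); g,R,t,f=c
print([(np.round(w(R,t,o['at']),3),round(o['conf'],2)) for o in manip.spot_point('top','cover_grip')[:2]], manip.read_state()['ee_pos'])
```

```text
[257.22433648 258.65623031]
[262.80091952 268.01499003]
[268.45394504 277.50203743]
[(array([ 0.509, -0.26 ,  0.037]), 0.64)] [ 0.51211064 -0.26585528  0.12894603]
```

The crop shows the bar centre at ~(245,300) and the finger tip at ~(262,270). Both match my projections to about 1 mm, so I'll descend and grip.

```bash
python3 -m inch '[[[0.1,0.15,-3],[0,0,0],0],[[0.1,0.15,-6],[0,0,0],0],[[0.1,0.15,-9],[0,0,0],0],[[0.1,0.15,-11],[0,0,0],0],[[0.1,0.15,-11.6],[0,0,0],0],[[0.1,0.15,-11.6],[0,0,0],0],[[0.1,0.15,-11.6],[0,0,0],0]]'
python3 -m inch '[[[0,0,0],[0,0,0],0.5],[[0,0,0],[0,0,0],0.8],[[0,0,0],[0,0,0],1],[[0,0,0],[0,0,0],1],[[0,0,0],[0,0,0],1],[[0,0,0],[0,0,0],1],[[0,0,0],[0,0,0],1],[[0,0,0],[0,0,0],1]]' 60
```

```text
time_s: 3.42
ee_pos: [0.5136, -0.2651, 0.0137]
eef_rot: [-3.141, -0.002, -1.176]
force: [0.8, 1.5, 0.1]
grip_width: 0.0929
time_s: 4.08
ee_pos: [0.5136, -0.265, 0.0137]
eef_rot: [-3.141, -0.002, -1.176]
force: [0.6, 0.0, -0.5]
grip_width: 0.0442
```

```bash
python3 -m inch '[[[0,0,0],[0,0,0],1],[[0,0,0],[0,0,0],1],[[0,0,0],[0,0,0],1],[[0,0,0],[0,0,0],1],[[0,0,0],[0,0,0],1],[[0,0,0],[0,0,0],1],[[0,0,0],[0,0,0],1],[[0,0,0],[0,0,0],1]]'
```

```text
time_s: 4.75
ee_pos: [0.5134, -0.2647, 0.0136]
eef_rot: [-3.141, -0.001, -1.176]
force: [-1.2, 0.5, 0.9]
grip_width: 0.0116
```

Run:
```python
from h import *
from scipy.ndimage import gaussian_filter1d, map_coordinates
for n in('top','side'):
    c=cam(n); I=cv2.cvtColor(cv2.imread(f'pics/{n}0.png'),cv2.COLOR_BGR2GRAY).astype(float)
    cx,cy,yaw=.5255,.135,np.radians(82.4)
    u=np.array([np.cos(yaw),np.sin(yaw)]); v=np.array([-u[1],u[0]])
    def prof(pts):
        q=np.array([px(c,(cx+a*u[0]+b*v[0],cy+a*u[1]+b*v[1],.045)) for a,b in pts]); return map_coordinates(I,[q[:,1],q[:,0]],order=1)
    s=np.arange(-.012,.012,.0003)
    def edge(f):
        d=np.gradient(gaussian_filter1d(prof(f),3)); i=np.abs(d).argmax(); return round(1000*s[i],1)
    print(n,'sill front dx',[(b,edge([(-.105+k,b/1000) for k in s])) for b in(-68,-50,-25,0,25,50,68)])
    for y0 in(78,-78): print(n,'rail outer',y0,[(a,edge([(a/1000,y0/1000+k) for k in s])) for a in(-98,-80,-60,-40,-20,0)])
```

```text
top sill front dx [(-68, np.float64(0.6)), (-50, np.float64(-0.6)), (-25, np.float64(-0.0)), (0, np.float64(0.6)), (25, np.float64(-0.9)), (50, np.float64(-0.6)), (68, np.float64(0.3))]
top rail outer 78 [(-98, np.float64(-0.3)), (-80, np.float64(-0.9)), (-60, np.float64(-0.0)), (-40, np.float64(-0.6)), (-20, np.float64(0.3)), (0, np.float64(0.9))]
top rail outer -78 [(-98, np.float64(-1.5)), (-80, np.float64(-0.3)), (-60, np.float64(-1.5)), (-40, np.float64(-0.6)), (-20, np.float64(-1.2)), (0, np.float64(-0.6))]
side sill front dx [(-68, np.float64(-1.2)), (-50, np.float64(-1.8)), (-25, np.float64(-2.4)), (0, np.float64(-3.0)), (25, np.float64(-3.9)), (50, np.float64(-4.5)), (68, np.float64(-1.8))]
side rail outer 78 [(-98, np.float64(-3.0)), (-80, np.float64(-1.5)), (-60, np.float64(-2.7)), (-40, np.float64(-2.7)), (-20, np.float64(-3.0)), (0, np.float64(-2.7))]
side rail outer -78 [(-98, np.float64(-2.1)), (-80, np.float64(-3.0)), (-60, np.float64(-1.8)), (-40, np.float64(-3.0)), (-20, np.float64(-2.1)), (0, np.float64(-3.3))]
```

```bash
python3 -m inch '[[[0,0,1],[0,0,0],1],[[0,0,3],[0,0,0],1],[[0,0,6],[0,0,0],1],[[0,0,8],[0,0,0],1],[[0,0,8],[0,0,0],1],[[0,0,8],[0,0,0],1]]'
python3 - <<'E'
from h import *
c=cam('side'); b=cv2.resize(c[0]['frame'][130:330,130:330],(600,600),interpolation=cv2.INTER_CUBIC); cv2.imwrite('pics/lift.png',b[...,::-1])
E
```

```text
time_s: 5.35
ee_pos: [0.5137, -0.2651, 0.0943]
eef_rot: [-3.14, -0.003, -1.176]
force: [0.2, -0.4, -4.7]
grip_width: 0.0117
```

View pics/lift.png

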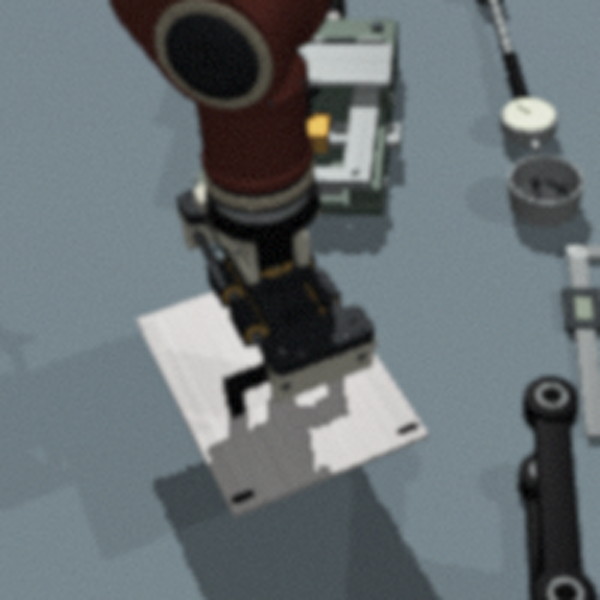

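Side crop: the cover hangs level from the bar and nothing else has moved. Next I'll carry it to the pre-insert position and turn it square.

```bash
python3 -m inch '[[[0,2,0],[0,0,-0.04],1],[[0,5,0],[0,0,-0.10],1],[[0,8,0],[0,0,-0.16],1],[[0,11,0],[0,0,-0.22],1],[[0,14,0],[0,0,-0.28],1],[[0,17,0],[0,0,-0.34],1],[[0,20,0],[0,0,-0.4],1],[[0,23,0],[0,0,-0.46],1],[[-0.2,26,0],[0,0,-0.5],1],[[-0.2,27.5,0],[0,0,-0.527],1],[[-0.2,28,0],[0,0,-0.527],1],[[-0.2,28.2,0],[0,0,-0.527],1],[[-0.2,28.2,0],[0,0,-0.527],1]]'
cat > m.py <<'E'
from h import *
np.set_printoptions(precision=4,suppress=True)
s=manip.read_state(); e=np.array(s['ee_pos']); print(e,s['eef_rot'],s['force'],s['time_s'])
zt=e[2]-.0096+.0  # plate top height if bar centre at grasp point as gripped
y=s['eef_rot'][2]+np.pi; u=np.array([np.cos(y),np.sin(y)]); v=np.array([-u[1],u[0]])
for n in('top','side'):
    c=cam(n); P=cloud(c); F=c[0]['frame']
    d=P[...,:2]-e[:2]; a=d@u; b=d@v
    br=(F.min(-1)>95)&(F.max(-1).astype(int)-F.min(-1)<30)&(a>-.11)&(a<.15)&(b>-.1)&(b<.1)&(abs(P[...,2]-zt)<.012)
    A=np.c_[a[br],b[br],np.ones(br.sum())]; k=np.linalg.lstsq(A,P[...,2][br],rcond=None)[0]
    r=cv2.minAreaRect((np.c_[a[br],b[br]]*1000).astype(np.float32))
    print(n,br.sum(),'zexp',zt,'slopes x,y,z0',k,'a',np.percentile(a[br],[1,99]),'b',np.percentile(b[br],[1,99]),r)
E
python3 m.py
python3 - <<'E'
from h import *
c=cam('side'); a=cv2.resize(c[0]['frame'][100:260,140:320],(540,480)); c=cam('top'); b=cv2.resize(c[0]['frame'][150:300,90:300],(630,450))
cv2.imwrite('pics/preS.png',a[...,::-1]);cv2.imwrite('pics/preT.png',b[...,::-1])
E
```

```text
time_s: 6.48
ee_pos: [0.5097, 0.0164, 0.0919]
eef_rot: [3.139, -0.002, -1.703]
force: [0.7, -0.8, -4.1]
grip_width: 0.0114
[0.5097 0.0164 0.0919] [ 3.1388 -0.0016 -1.7033] [ 0.7119 -0.8229 -4.1034] 6.4833
top 1045 zexp 0.08234998241108335 slopes x,y,z0 [-0.0066  0.006   0.0825] a [-0.0842  0.1242] b [-0.0707  0.0766] ((29.7117919921875, 2.8659439086914062), (229.79490661621094, 150.73031616210938), 0.17554950714111328)
side 1805 zexp 0.08234998241108335 slopes x,y,z0 [-0.0069  0.0013  0.0816] a [-0.0864  0.1202] b [-0.0755  0.0728] ((19.274322509765625, -1.1816558837890625), (150.44764709472656, 218.12979125976562), 89.84986114501953)
```

View pics/preS.png

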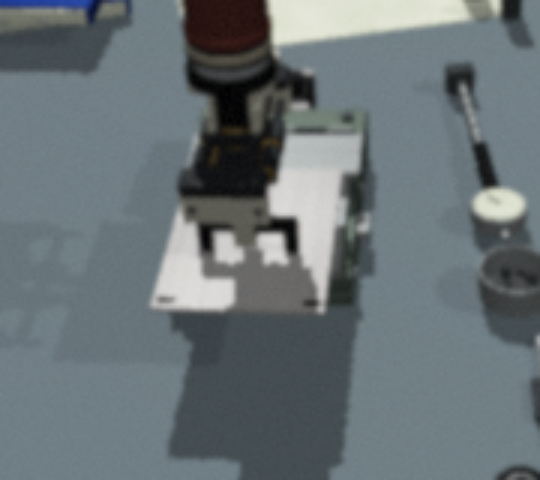

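Side crop: the cover is above the bed, square to it, with its plain edge short of the flap. It sits about 2.5 mm too far toward +y of the slide, measured relative to the unit by both cameras. I'll correct that and lower to just above the rails.

```bash
python3 -m inch '[[[0.25,0,-1],[0,0,0],1],[[0.25,0,-2],[0,0,0],1],[[0.25,0,-2.8],[0,0,0],1],[[0.25,0,-2.8],[0,0,0],1],[[0.25,0,-2.8],[0,0,0],1]]'
python3 m.py
python3 - <<'E'
from h import *
yaw=np.radians(82.4);o=np.array([.5255,.135]);u=np.array([np.cos(yaw),np.sin(yaw)]);v=np.array([-u[1],u[0]])
ims=[]
for n,z in(('top',.05),('side',.05)):
    c=cam(n); k=2.6
    # slide frame rectified: right=+x slide (-230..+70 mm), down = -y slide
    cor=[(-.22,.11),(.08,.11),(.08,-.11),(-.22,-.11)]
    src=np.float32([px(c,(*(o+a*u+b*v),z)) for a,b in cor]); W,H=int(300*k),int(220*k)
    M=cv2.getPerspectiveTransform(src,np.float32([[0,0],[W,0],[W,H],[0,H]]))
    ims.append(cv2.resize(cv2.warpPerspective(c[0]['frame'],M,(W,H),flags=cv2.INTER_CUBIC),(400,293)))
cv2.imwrite('pics/rect1.png',np.vstack(ims)[...,::-1])
E
```

```text
time_s: 7.1
ee_pos: [0.5121, 0.0152, 0.0637]
eef_rot: [3.138, -0.002, -1.706]
force: [-0.4, -0.2, -3.7]
grip_width: 0.0114
[0.5121 0.0152 0.0637] [ 3.1381 -0.0016 -1.7064] [-0.3617 -0.2059 -3.7153] 7.1
top 1188 zexp 0.05411495738817451 slopes x,y,z0 [-0.0103  0.0046  0.0543] a [-0.0838  0.1494] b [-0.0717  0.0797] ((32.30180358886719, 4.597175598144531), (175.08828735351562, 235.25694274902344), 89.96761322021484)
side 1832 zexp 0.05411495738817451 slopes x,y,z0 [-0.0034  0.0032  0.0536] a [-0.0856  0.1456] b [-0.0762  0.0734] ((30.70758819580078, 1.8889541625976562), (236.4700164794922, 174.60470581054688), 0.3754553496837616)
```

View pics/rect1.png

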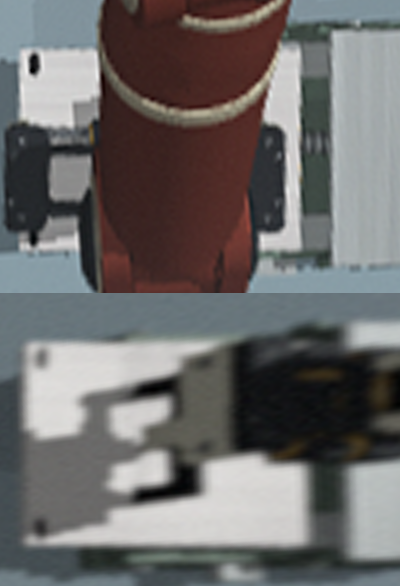

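```bash
cat > e.py <<'E'
from h import *
from scipy.ndimage import gaussian_filter1d, map_coordinates
import sys
zp=float(sys.argv[1]); xs=[float(t) for t in sys.argv[2].split(',')]
xe=float(sys.argv[3])
o=np.array([.5255,.135]);yaw=np.radians(82.4);u=np.array([np.cos(yaw),np.sin(yaw)]);v=np.array([-u[1],u[0]])
s=manip.read_state(); d=np.array(s['ee_pos'])[:2]-o; print('TCP u,v mm',d@u*1000,d@v*1000,'yaw',np.degrees(s['eef_rot'][2])+180-82.4,'z',s['ee_pos'][2],'F',s['force'],s['time_s'])
k=np.arange(-.014,.014,.00025)
for n in('top','side'):
    c=cam(n); I=cv2.cvtColor(c[0]['frame'],cv2.COLOR_RGB2GRAY).astype(float); I0=cv2.cvtColor(cv2.imread(f'pics/{n}0.png'),cv2.COLOR_BGR2GRAY).astype(float)
    def edge(I,pts,z,sg):
        q=np.array([px(c,(*(o+a*u+b*v),z)) for a,b in pts]); p=gaussian_filter1d(map_coordinates(I,[q[:,1],q[:,0]],order=1),4)
        g=np.gradient(p)*sg; i=g.argmax(); return (round(1000*k[i],1),round(g[i],1))
    for nm,J,z,h,X in(('plate',I,zp,.075,xs),('flap0',I0,.056,.088,(45,60,75,90)),('rail0',I0,.045,.078,(-90,-70,-50,-30,-10,0))):
        for sg in(1,-1): print(n,nm,'%+d'%(sg*h*1000),[(x,)+edge(J,[(x/1000,sg*h+t) for t in k],z,-sg) for x in X])
    print(n,'front edge from',xe,[(y,)+edge(I,[(xe/1000+t,y/1000) for t in k],zp,-1) for y in(-65,-45,-25,25,45,65)])
    print(n,'rear edge from',xe-210,[(y,)+edge(I,[(xe/1000-.21+t,y/1000) for t in k],zp,1) for y in(-45,-25,0,25,45)])
E
python3 e.py .054 -195,-180,-165,-80,-60,-40,-20 7
```

```text
TCP u,v mm -120.14987229056084 -3.680920072846554 yaw -0.15226355302655747 z 0.06509149336302858 F [ 0.27710335  0.11811085 -4.37642213] 7.3
top plate +75 [(-195.0, np.float64(0.0), np.float64(2.5)), (-180.0, np.float64(-2.0), np.float64(3.5)), (-165.0, np.float64(-1.0), np.float64(3.6)), (-80.0, np.float64(6.0), np.float64(0.2)), (-60.0, np.float64(4.8), np.float64(0.2)), (-40.0, np.float64(6.0), np.float64(0.2)), (-20.0, np.float64(-12.0), np.float64(1.0))]
top plate -75 [(-195.0, np.float64(-4.2), np.float64(1.5)), (-180.0, np.float64(-1.0), np.float64(3.2)), (-165.0, np.float64(-2.0), np.float64(2.2)), (-80.0, np.float64(-4.5), np.float64(0.1)), (-60.0, np.float64(2.3), np.float64(0.1)), (-40.0, np.float64(1.0), np.float64(0.3)), (-20.0, np.float64(-2.5), np.float64(4.6))]
top flap0 +88 [(45, np.float64(-1.0), np.float64(3.9)), (60, np.float64(-0.2), np.float64(3.9)), (75, np.float64(0.3), np.float64(4.1)), (90, np.float64(0.0), np.float64(4.7))]
top flap0 -88 [(45, np.float64(0.8), np.float64(3.0)), (60, np.float64(1.5), np.float64(2.3)), (75, np.float64(2.8), np.float64(1.4)), 
[... 2423 characters left out ...]
64(-2.5), np.float64(3.0)), (-50, np.float64(-1.7), np.float64(3.1)), (-30, np.float64(-2.5), np.float64(3.2)), (-10, np.float64(-3.5), np.float64(4.0)), (0, np.float64(-3.5), np.float64(3.9))]
side front edge from 7.0 [(-65, np.float64(-2.7), np.float64(2.8)), (-45, np.float64(-2.2), np.float64(3.1)), (-25, np.float64(0.3), np.float64(3.1)), (25, np.float64(-1.2), np.float64(0.2)), (45, np.float64(12.0), np.float64(0.2)), (65, np.float64(-7.7), np.float64(0.5))]
side rear edge from -203.0 [(-45, np.float64(-0.2), np.float64(0.7)), (-25, np.float64(-1.0), np.float64(0.7)), (0, np.float64(5.3), np.float64(1.9)), (25, np.float64(-2.7), np.float64(3.8)), (45, np.float64(-3.0), np.float64(3.7))]
```

Both cameras agree that the cover sits 1.6 mm toward −y of the rails, is square, and is 100 mm short of home. I'll shift it and lower onto the rails.

```bash
python3 -m inch '[[[-0.16,0.02,-0.2],[0,0,0],1],[[-0.16,0.02,-0.35],[0,0,0],1],[[-0.16,0.02,-0.5],[0,0,0],1],[[-0.16,0.02,-0.6],[0,0,0],1],[[-0.16,0.02,-0.7],[0,0,0],1],[[-0.16,0.02,-0.7],[0,0,0],1]]'
```

```text
time_s: 7.9
ee_pos: [0.5115, 0.0156, 0.0586]
eef_rot: [3.141, -0.001, -1.706]
force: [-2.5, -0.2, 2.1]
grip_width: 0.0112
```

```bash
python3 -m inch '[[[0.07,0.5,-0.1],[0,0,0],1],[[0.13,1,-0.1],[0,0,0],1],[[0.2,1.5,-0.1],[0,0,0],1],[[0.26,2,-0.1],[0,0,0],1],[[0.33,2.5,-0.1],[0,0,0],1],[[0.4,3,-0.1],[0,0,0],1],[[0.46,3.5,-0.1],[0,0,0],1],[[0.46,3.5,-0.1],[0,0,0],1]]'
python3 e.py .049 -160,-150,-140,-50,-30,-10,5 41
```

```text
time_s: 8.57
ee_pos: [0.5178, 0.0508, 0.0586]
eef_rot: [-3.138, -0.001, -1.706]
force: [-1.3, -3.2, 6.2]
grip_width: 0.0109
TCP u,v mm -84.45872636608648 -3.4856413856892514 yaw -0.14846607296796321 z 0.05860171355286796 F [-1.31268799 -3.23261128  6.20405206] 8.5667
top plate +75 [(-160.0, np.float64(-0.2), np.float64(1.6)), (-150.0, np.float64(-0.7), np.float64(3.3)), (-140.0, np.float64(-1.7), np.float64(5.7)), (-50.0, np.float64(9.8), np.float64(0.1)), (-30.0, np.float64(7.8), np.float64(0.3)), (-10.0, np.float64(-3.5), np.float64(0.2)), (5.0, np.float64(7.5), np.float64(0.2))]
top plate -75 [(-160.0, np.float64(-2.7), np.float64(1.0)), (-150.0, np.float64(-1.7), np.float64(4.6)), (-140.0, np.float64(-2.2), np.float64(4.3)), (-50.0, np.float64(-9.5), np.float64(0.1)), (-30.0, np.float64(-10.7), np.float64(0.1)), (-10.0, np.float64(-3.2), np.float64(0.3)), (5.0, np.float64(-11.0), np.float64(0.4))]
top flap0 +88 [(45, np.float64(-1.0), np.float64(3.9)), (60, np.float64(-0.2), np.float64(3.9)), (75, np.float64(0.3), np.float64(4.1)), (90, np.float64(0.0), np.float64(4.7))]
top flap
[... 2550 characters left out ...]
.5), np.float64(3.0)), (-50, np.float64(-1.7), np.float64(3.1)), (-30, np.float64(-2.5), np.float64(3.2)), (-10, np.float64(-3.5), np.float64(4.0)), (0, np.float64(-3.5), np.float64(3.9))]
side front edge from 41.0 [(-65, np.float64(-12.8), np.float64(0.2)), (-45, np.float64(-11.7), np.float64(0.2)), (-25, np.float64(-11.7), np.float64(0.2)), (25, np.float64(-6.7), np.float64(0.2)), (45, np.float64(-7.7), np.float64(0.0)), (65, np.float64(-8.0), np.float64(0.3))]
side rear edge from -169.0 [(-45, np.float64(-1.2), np.float64(0.7)), (-25, np.float64(-2.0), np.float64(1.2)), (0, np.float64(5.0), np.float64(1.7)), (25, np.float64(-3.2), np.float64(3.5)), (45, np.float64(-3.5), np.float64(3.4))]
```

```bash
python3 -m inch '[[[-0.06,0.4,-0.05],[0,0,0],1],[[-0.1,0.8,-0.05],[0,0,0],1],[[-0.08,1.2,-0.05],[0,0,0],1],[[-0.02,1.6,-0.05],[0,0,0],1],[[0.03,2,-0.05],[0,0,0],1],[[0.03,2,-0.05],[0,0,0],1]]'
sed -i "s/('flap0',I0,.056,.088,(45,60,75,90)),('rail0',I0,.045,.078,(-90,-70,-50,-30,-10,0))/ /" e.py
cat > f.py <<'E'
from h import *
o=np.array([.5268,.1333]);yaw=np.radians(82.4);u=np.array([np.cos(yaw),np.sin(yaw)]);v=np.array([-u[1],u[0]])
for n in('top','side'):
    P=cloud(cam(n)); d=P[...,:2]-o; a=d@u;b=d@v
    for A,B in((42,58),(58,74),(74,90)):
        m=(a>A/1000)&(a<B/1000)&(abs(b)<.08)&(P[...,2]<.075)&(P[...,2]>.05); print(n,A,m.sum(),round(np.median(P[...,2][m])*1000,1),end=' | ')
    print()
E
python3 f.py; python3 e.py .049 -140,-130,-120,-50,-30,-10,5 60
python3 - <<'E'
from h import *
c=cam('side'); cv2.imwrite('pics/mid.png',cv2.resize(c[0]['frame'][110:240,170:300],(600,600),interpolation=cv2.INTER_CUBIC)[...,::-1])
E
```

```text
time_s: 9.17
ee_pos: [0.5187, 0.0715, 0.0586]
eef_rot: [-3.137, -0.0, -1.705]
force: [-0.7, -3.6, 5.8]
grip_width: 0.0112
top 42 78 56.5 | top 58 317 56.4 | top 74 330 55.9 | 
side 42 59 55.0 | side 58 74 55.1 | side 74 67 55.1 | 
TCP u,v mm -63.813616324997085 -1.67855507673142 yaw -0.12821855189353926 z 0.05859397948988976 F [-0.23442665 -2.19473174  5.38402003] 9.2667
top plate +75 [(-140.0, np.float64(1.0), np.float64(6.1)), (-130.0, np.float64(1.3), np.float64(7.0)), (-120.0, np.float64(1.3), np.float64(5.4)), (-50.0, np.float64(7.3), np.float64(0.1)), (-30.0, np.float64(11.5), np.float64(0.3)), (-10.0, np.float64(7.0), np.float64(0.2)), (5.0, np.float64(8.3), np.float64(0.2))]
top plate -75 [(-140.0, np.float64(-1.5), np.float64(3.0)), (-130.0, np.float64(-0.2), np.float64(5.0)), (-120.0, np.float64(0.0), np.float64(4.6)), (-50.0, np.float64(-11.5), np.float64(0.2)), (-30.0, np.float64(12.5), np.float64(0.2)), (-10.0, np.float64(-3.5), np.float64(0.1)), (5.0, np.float64(-11.7), np.float64(0.2))]
top front edge from 60.0 [(-65, np.float64(11.0), np.float64(0.4)), (-45, np.float6
[... 878 characters left out ...]
 np.float64(4.9)), (-50.0, np.float64(-1.5), np.float64(3.1)), (-30.0, np.float64(-5.5), np.float64(3.9)), (-10.0, np.float64(-6.7), np.float64(3.4)), (5.0, np.float64(-4.7), np.float64(4.1))]
side front edge from 60.0 [(-65, np.float64(3.3), np.float64(0.1)), (-45, np.float64(11.8), np.float64(0.1)), (-25, np.float64(-0.5), np.float64(0.0)), (25, np.float64(-0.2), np.float64(0.2)), (45, np.float64(-5.7), np.float64(0.1)), (65, np.float64(0.3), np.float64(0.3))]
side rear edge from -150.0 [(-45, np.float64(-3.0), np.float64(1.1)), (-25, np.float64(-0.5), np.float64(1.3)), (0, np.float64(-2.0), np.float64(1.4)), (25, np.float64(-2.0), np.float64(3.8)), (45, np.float64(-2.5), np.float64(4.0))]
```

View pics/mid.png

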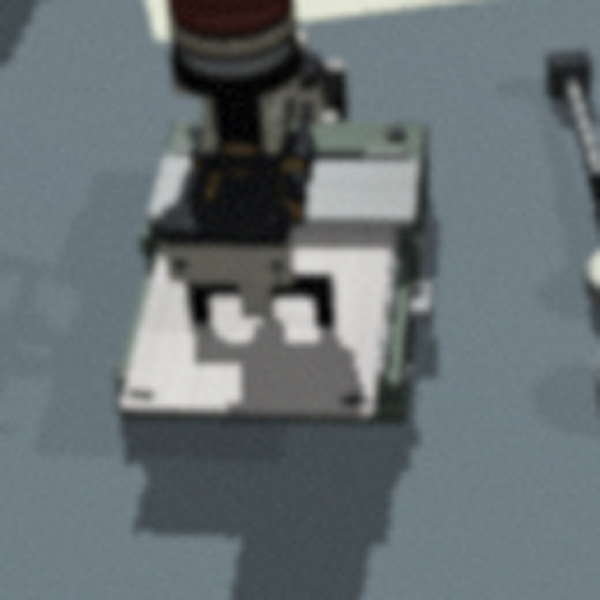

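The flap's top is still at 56 mm, so it's down, and the crop shows the cover's plain edge tucked under it. The cover is centred to about 0.4 mm. I'll slide most of the rest and then creep to contact.

```bash
python3 -m inch '[[[0.07,0.5,-0.05],[0,0,0],1],[[0.13,1,-0.05],[0,0,0],1],[[0.2,1.5,-0.05],[0,0,0],1],[[0.26,2,-0.05],[0,0,0],1],[[0.33,2.5,-0.05],[0,0,0],1],[[0.4,3,-0.05],[0,0,0],1],[[0.46,3.5,-0.05],[0,0,0],1],[[0.48,3.7,-0.05],[0,0,0],1],[[0.48,3.7,-0.05],[0,0,0],1]]'
python3 e.py .049 -100,-90,-80,-50,-30,-10,5 98;python3 f.py
```

```text
time_s: 10.17
ee_pos: [0.5239, 0.109, 0.0586]
eef_rot: [-3.136, 0.0, -1.705]
force: [-0.0, -3.6, 5.2]
grip_width: 0.0116
TCP u,v mm -26.003249587012874 -1.8156737348956262 yaw -0.09165678556354351 z 0.05859164088199335 F [-0.04510106 -3.62583669  5.2443048 ] 10.1667
top plate +75 [(-100.0, np.float64(1.3), np.float64(5.4)), (-90.0, np.float64(1.5), np.float64(3.9)), (-80.0, np.float64(0.8), np.float64(3.7)), (-50.0, np.float64(1.8), np.float64(4.5)), (-30.0, np.float64(1.0), np.float64(3.4)), (-10.0, np.float64(-9.2), np.float64(2.4)), (5.0, np.float64(-0.2), np.float64(0.1))]
top plate -75 [(-100.0, np.float64(-3.7), np.float64(3.4)), (-90.0, np.float64(-1.2), np.float64(4.3)), (-80.0, np.float64(-1.2), np.float64(3.7)), (-50.0, np.float64(-1.7), np.float64(3.8)), (-30.0, np.float64(12.5), np.float64(0.2)), (-10.0, np.float64(-8.5), np.float64(0.7)), (5.0, np.float64(-7.0), np.float64(0.2))]
top front edge from 98.0 [(-65, np.float64(6.5), np.float64(5.6)), (-45, np.float64(7.0), np.float64(8.5)), (-25, np.float64(7.5), np.float64(9.1)), (25, np.float64(7.0), np.float64(9.5)), (45, 
[... 893 characters left out ...]
float64(3.4)), (5.0, np.float64(-5.0), np.float64(4.3))]
side front edge from 98.0 [(-65, np.float64(12.0), np.float64(1.5)), (-45, np.float64(11.8), np.float64(2.3)), (-25, np.float64(11.5), np.float64(2.4)), (25, np.float64(6.3), np.float64(0.3)), (45, np.float64(-12.5), np.float64(0.1)), (65, np.float64(-5.5), np.float64(0.3))]
side rear edge from -112.0 [(-45, np.float64(-3.5), np.float64(0.9)), (-25, np.float64(-3.7), np.float64(0.9)), (0, np.float64(-1.2), np.float64(1.4)), (25, np.float64(-2.0), np.float64(3.4)), (45, np.float64(-2.5), np.float64(3.2))]
top 42 0 nan | top 58 0 nan | top 74 0 nan | 
side 42 72 55.0 | side 58 76 55.2 | side 74 56 54.6 |
  return _methods._mean(a, axis=axis, dtype=dtype,
  ret = ret.dtype.type(ret / rcount)
```

```bash
python3 -m inch '[[[0.03,0.2,-0.05],[0,0,0],1],[[0.05,0.4,-0.05],[0,0,0],1],[[0.07,0.55,-0.05],[0,0,0],1],[[0.07,0.55,-0.05],[0,0,0],1],[[0.07,0.55,-0.05],[0,0,0],1]]'
python3 -m inch '[[[0.01,0.07,-0.05],[0,0,0],1],[[0.02,0.15,-0.05],[0,0,0],1],[[0.02,0.15,-0.05],[0,0,0],1]]'
```

```text
time_s: 10.78
ee_pos: [0.5247, 0.1141, 0.0586]
eef_rot: [-3.135, -0.0, -1.705]
force: [0.4, -4.9, 6.7]
grip_width: 0.0111
time_s: 11.03
ee_pos: [0.5248, 0.1143, 0.0586]
eef_rot: [-3.136, -0.002, -1.706]
force: [-0.2, -6.6, 8.1]
grip_width: 0.0112
```

```bash
python3 -m inch '[[[0.02,0.15,-0.02],[0,0,0],1],[[0.04,0.3,-0.02],[0,0,0],1],[[0.04,0.3,-0.02],[0,0,0],1],[[0.04,0.3,-0.02],[0,0,0],1]]'
python3 e.py .049 -100,-90,-80,-50,-30,-10,5 105 | grep -E 'TCP|rear|plate'
```

```text
time_s: 11.37
ee_pos: [0.5248, 0.1144, 0.0586]
eef_rot: [-3.136, -0.006, -1.708]
force: [-1.3, -7.9, 5.5]
grip_width: 0.0115
TCP u,v mm -20.54721220381225 -2.036919189780058 yaw -0.24314560391373163 z 0.058609381665354274 F [-1.31438783 -7.87827137  5.50515016] 11.3667
top plate +75 [(-100.0, np.float64(1.0), np.float64(5.7)), (-90.0, np.float64(1.5), np.float64(4.0)), (-80.0, np.float64(0.0), np.float64(3.5)), (-50.0, np.float64(1.8), np.float64(4.9)), (-30.0, np.float64(1.3), np.float64(3.3)), (-10.0, np.float64(12.3), np.float64(0.9)), (5.0, np.float64(-12.2), np.float64(2.7))]
top plate -75 [(-100.0, np.float64(-2.0), np.float64(4.0)), (-90.0, np.float64(-1.0), np.float64(4.3)), (-80.0, np.float64(-1.5), np.float64(3.5)), (-50.0, np.float64(-2.5), np.float64(3.9)), (-30.0, np.float64(-2.0), np.float64(4.2)), (-10.0, np.float64(6.0), np.float64(1.5)), (5.0, np.float64(-11.5), np.float64(0.4))]
top rear edge from -105.0 [(-45, np.float64(11.5), np.float64(0.5)), (-25, np.float64(3.3), np.float64(0.2)), (0, np.float64(3.3), np.float64(1.2)), (25, np.float64(-1.2), np.float64(7.5)), 
[... 219 characters left out ...]
float64(2.7)), (-30.0, np.float64(-1.7), np.float64(2.6)), (-10.0, np.float64(-1.5), np.float64(4.3)), (5.0, np.float64(-1.2), np.float64(4.5))]
side plate -75 [(-100.0, np.float64(-4.7), np.float64(2.8)), (-90.0, np.float64(-4.2), np.float64(2.3)), (-80.0, np.float64(-6.2), np.float64(3.0)), (-50.0, np.float64(-4.0), np.float64(3.0)), (-30.0, np.float64(-5.2), np.float64(3.9)), (-10.0, np.float64(-6.7), np.float64(3.8)), (5.0, np.float64(-5.0), np.float64(4.5))]
side rear edge from -105.0 [(-45, np.float64(-6.0), np.float64(0.8)), (-25, np.float64(-2.5), np.float64(0.8)), (0, np.float64(0.3), np.float64(1.3)), (25, np.float64(-4.0), np.float64(3.4)), (45, np.float64(-4.7), np.float64(3.3))]
```

The cover stopped moving although I commanded 3 mm more, and its rear edge lines up with the sill to about 0.2 mm in both views, so it's home. Next I'll press down.

```bash
python3 -m inch '[[[0.02,0.15,-0.1],[0,0,0],1],[[0.02,0.15,-0.2],[0,0,0],1],[[0.02,0.15,-0.25],[0,0,0],1],[[0.02,0.15,-0.25],[0,0,0],1],[[0.02,0.15,-0.25],[0,0,0],1]]'
```

```text
time_s: 11.88
ee_pos: [0.5248, 0.1143, 0.0585]
eef_rot: [-3.136, -0.008, -1.709]
force: [-4.3, -6.8, 19.7]
grip_width: 0.0113
```

```bash
python3 -m inch '[[[-0.02,0.12,-0.2],[0,0,0.003],1],[[-0.02,0.12,-0.19],[0,0,0.003],1],[[-0.02,0.12,-0.19],[0,0,0.003],1],[[-0.02,0.12,-0.19],[0,0,0.003],1],[[-0.02,0.12,-0.19],[0,0,0.003],1],[[-0.02,0.12,-0.19],[0,0,0.003],1],[[-0.02,0.12,-0.19],[0,0,0.003],1]]'
python3 - <<'E'
from h import *
f=[]
for n in ('side','top','side','top','side','top'):
    c=cam(n); s=manip.read_state(); f.append(s['force'])
    if n=='side': S=c
print(np.round(f,1),s['ee_pos'],s['eef_rot'],s['grip_width'],s['wrist_torque'])
a=cv2.resize(S[0]['frame'][110:230,170:300],(520,480),interpolation=cv2.INTER_CUBIC);b=cv2.resize(c[0]['frame'][180:280,90:250],(520,325),interpolation=cv2.INTER_CUBIC)
cv2.imwrite('pics/end.png',cv2.resize(np.vstack([a,b]),(388,600))[...,::-1])
E
python3 e.py .049 -100,-90,-50,-30 105 | grep -E 'TCP|rear|plate'; python3 f.py 2>/dev/null
```

```text
time_s: 12.47
ee_pos: [0.5248, 0.1143, 0.0586]
eef_rot: [-3.135, -0.009, -1.707]
force: [-3.2, -5.5, 16.0]
grip_width: 0.0111
[[-3.  -6.4 16.7]
 [-2.6 -5.9 16.4]
 [-3.6 -5.9 16.5]
 [-3.4 -6.2 15.3]
 [-3.1 -6.  16.4]
 [-3.7 -6.3 16.4]] [0.52478655 0.11426172 0.05855943] [-3.13509551 -0.0089155  -1.70656885] 0.011334641265310781 [-1.12132371  0.73773168  0.02935763]
TCP u,v mm -20.650460657640746 -2.0355918976700913 yaw -0.17919268111262454 z 0.05855942922428853 F [-3.72972672 -6.30412317 16.38759624] 12.7667
top plate +75 [(-100.0, np.float64(1.0), np.float64(5.6)), (-90.0, np.float64(1.5), np.float64(4.0)), (-50.0, np.float64(1.8), np.float64(4.9)), (-30.0, np.float64(2.0), np.float64(3.3))]
top plate -75 [(-100.0, np.float64(-1.7), np.float64(4.1)), (-90.0, np.float64(-1.2), np.float64(4.2)), (-50.0, np.float64(-2.5), np.float64(3.9)), (-30.0, np.float64(-2.0), np.float64(4.3))]
top rear edge from -105.0 [(-45, np.float64(11.8), np.float64(0.5)), (-25, np.float64(4.3), np.float64(0.1)), (0, np.float64(3.8), np.float64(0.7)), (25, np.float64(-1.2), np.float64(7.5)), (45, np.float64(-0.7), np.float64(11.0))]
side plate +75 [(-100.0, np.float64(-0.2), np.float64(2.5)), (-90.0, np.float64(-0.2), np.float64(2.5)), (-50.0, np.float64(-1.2), np.float64(2.7)), (-30.0, np.float64(-1.7), np.float64(2.5))]
side plate -75 [(-100.0, np.float64(-4.5), np.float64(2.9)), (-90.0, np.float64(-4.2), np.float64(2.2)), (-50.0, np.float64(-4.0), np.float64(2.9)), (-30.0, np.float64(-5.2), np.float64(3.8))]
side rear edge from -105.0 [(-45, np.float64(-5.0), np.float64(1.0)), (-25, np.float64(-2.7), np.float64(1.0)), (0, np.float64(-0.5), np.float64(1.1)), (25, np.float64(-4.0), np.float64(3.1)), (45, np.float64(-4.7), np.float64(3.3))]
top 42 0 nan | top 58 0 nan | top 74 0 nan | 
side 42 78 54.8 | side 58 67 54.9 | side 74 59 54.6 |
```

View pics/end.png

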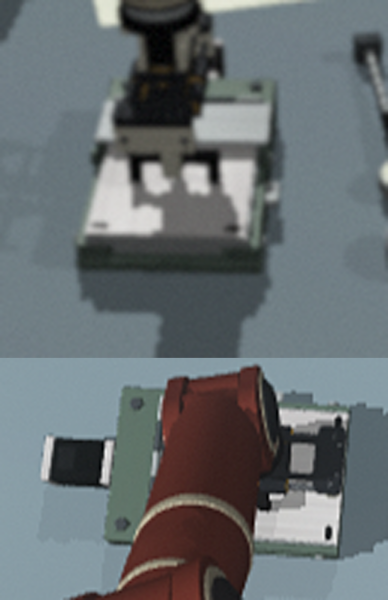

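Run:
```python
from h import *
o=np.array([.5268,.1333]);yaw=np.radians(82.3);u=np.array([np.cos(yaw),np.sin(yaw)]);v=np.array([-u[1],u[0]])
for n in('side','top'):
  for _ in range(2):
    c=cam(n);P=cloud(c);F=c[0]['frame'];d=P[...,:2]-o;a=d@u;b=d@v
    m=(abs(b)<.07)&(a>-.1)&(a<.02)&(abs(P[...,2]-.049)<.005)&(F.min(-1)>95)
    z=P[...,2][m]; k=np.linalg.lstsq(np.c_[a[m],b[m],np.ones(m.sum())],z,rcond=None)[0]; r=z-np.c_[a[m],b[m],np.ones(m.sum())]@k
    print(n,m.sum(),np.round(k,4),r.std())
print(manip.read_state()['force'],manip.read_state()['time_s'])
```

```text
side 1007 [ 0.0023 -0.0018  0.0481] 0.0015116984060888077
side 1008 [ 0.0018 -0.0004  0.0481] 0.0015282430101708068
top 704 [0.0052 0.003  0.0495] 0.00226730323259708
top 698 [0.0037 0.0027 0.0493] 0.00235126787567781
[-3.07357487 -7.10546985 16.14334229] 13.1667
```

Run:
```python
from h import *
print(manip.close_job()); s=manip.read_state(); print(s['time_s'],s['force'],s['ee_pos'])
```

```text
the job is handed in; nothing more can be done
None
the job is handed in; nothing more can be done
```

I gripped the cover by its bar, set it flat on the rails short of the flap, and slid it under the flap until it stopped against the end block. The job was handed in at about 13.2 s with the arm still on the handle (60 N grip set) and pressing down.

**Last checks:**
- **Push:** about 16 N downward and steady, slightly over the 15 N asked. There was also about 6–7 N toward the stop and 3 N sideways.
- **Home:** commanding 3 mm more gave no motion. The cover's rear edge matched the sill to about 0.2 mm in both views.
- **Centring and squareness:** the cover was centred to about 0.5 mm. Squareness to the rails I checked by camera before insertion; at the end I had only the tool's yaw, within 0.25° of the measured rail direction.
- **Flap:** its top read 55–56 mm halfway in and about 55 mm at the end, so it stayed down. The end reading is from the side camera only, because the arm hid the flap from the top camera.
- **Bystanders:** the arm never came near them. I did not measure their positions again at the end.

**Disagreements:**
- The two cameras differed by 2–4 mm in absolute position, so I aligned the cover relative to the slide unit within each view.
- Depth slopes of the plate were 0.002–0.005 rad, which is about the noise level, so I take it as flat.
- The tool had tilted about 0.01 rad under the push, and I left it that way.

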